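# Fetch the replacement fuse for a power supply from the spares bin

### The job

The opened power supply on the bench needs its fuse: take the white ceramic fuse with brass blades out of the blue spares bin and lay it on the red fuse seat, upright and lengthwise between the two end cheeks, about in the middle. Lower it into place while still holding it rather than dropping it, then let go. Leave the brown old fuse undisturbed in the bin.

Things in the scene. Friction and masses are not known exactly. Their poses are not given: they have to be found in the camera images.
- fuse_center (a point): The fuse to fetch: a white ceramic block 46 long x 30 wide x 34 mm high with a flat brass end plate and a brass blade (18 wide, 4 thick, half-way up) at each end; 78 mm long overall, 110 g nominal (0.8 to 1.25 times that). Lies on the floor of the bin. The point is its centre, 17 mm above its underside; x runs along its length, y across its 30 mm width, z up.
- old_fuse_center (a point): The old fuse, the same shape and size but with a dark brown body; also in the bin, to be left there. The point is its centre, 17 mm above its underside; axes as for the white fuse.
- bin: Blue open bin, fixed, outside 230 (x) x 260 (y) x 50 mm high, walls and floor 5 mm. Origin: centre of its underside, on the bench. Holds both fuses (length within 15 degrees of the bin's x), a yellow box capacitor 26 mm high, a black standing capacitor 40 mm high, a green ring and two brass nuts up to 10 mm high, side by side, none on another. Bin and power supply may swap sides, left or right of the robot.
- fuse_seat (a point): Red seat in the opened power supply (fixed dark tray, 18 mm high; its other parts at most 51 mm above the bench). Flat top 110 mm long (x) between two cheeks 8 mm thick, 10 mm high; 64 mm wide (y), long sides open, 75 mm clear to each side above 40 mm. Point: middle of the flat top, 40 mm above the bench; x runs from cheek to cheek, z up. Either end of the fuse may face either way.
Things that resemble listed ones, but are neither listed nor needed, are in the scene too. What is shaped like the part that bears fuse_center but green or turquoise is not meant.

How it is judged (in metres and radians):
On the way:
1. the white fuse is lowered onto the seat while still held: within 10 mm of resting height, roughly in place (contact force between fuse and the fingers above 0.5 N and z of fuse_center in the frame of fuse_seat below 0.027 m and horizontal distance between fuse_center and fuse_seat below 0.03 m), for 0.05 s.
At the end, for the whole second after the job is handed in: The white fuse lies flat and upright on the red seat, let go and at rest, its centre within 18 mm of the seat's middle along and across it, its length within 15 degrees of the seat's; the brown old fuse is within 25 mm of where it lay (x of fuse_center in the frame of fuse_seat between -0.018 and 0.018 m and y of fuse_center in the frame of fuse_seat between -0.018 and 0.018 m and angle between the x axis of fuse_center and the x axis of fuse_seat, either way round below 0.26 rad and z of fuse_center in the frame of fuse_seat between 0.012 and 0.021 m and angle between fuse_center's own z axis and vertical below 0.15 rad and linear speed of fuse below 0.02 m/s and contact force between fuse and the fingers below 0.1 N and distance of old_fuse_center from where it was at the start of the episode below 0.025 m); the robot touches nothing.
It fails at once if the brown old fuse is shifted by more than 25 mm or lifted (distance of old_fuse_center from where it was at the start of the episode above 0.025 m).
It also fails if it takes over 35 s, if anything falls off the work surface, if the arm or the gripper's body presses on something with over 40 N, if the wrist force passes 120 N, or if a joint passes its speed limit or range.

### The arm

A 7-joint arm with a two-finger parallel gripper is mounted at the origin on the work surface. World frame = base frame: x ahead of the robot, y to its left, z up, the work surface at z = 0. Lengths are in m, angles in degrees, forces in N, time in s.
With the tool pointing down it reaches from about 0.4 to 0.875 m from the base axis. Payload 19.3 kg.
Tool frame: the origin (TCP) lies midway between the tips of the shut fingers; the grasp point (between the pads) lies bot.tcp_to_grasp behind it (bot.tcp_to_grasp is the distance from the TCP to the grasp point, in m); z points along the fingers, y is the direction in which the jaws open and shut (so a half turn about z gives the same grasp; the last joint's range is limited). The gripper opens to 85 mm and grips with 20 to 120 N. Pads are 22 mm wide; open, the fingers measure 114 mm over their backs; the gripper's body (76 mm by 85 mm) begins 54 mm behind the grasp point. The pads swing forward as they close: fully open they stand 13 mm farther back than shut.
Start: joints at [-76.731, 29.874, -2.08, 91.645, 1.215, 58.505, -6.463], TCP at [0.186, 0.597, 0.231] pointing down, gripper open.
Joint ranges: [-166.77, 166.77], [-17.47, 122.26], [-85.68, 81.53], [9.62, 139.38], [-72.42, 252.41], [9.2, 110.78], [-144.41, 144.41]. Speed limits (degrees/s): [108.29, 108.29, 136.94, 136.94, 172.46, 172.46, 172.46].

### API

Orientations are given as a 3x3 rotation matrix whose columns are the frame's x, y, z axes.
In Python, from workcell import readout, vision, bot, finder gives the robot as it stands. The module is installed in compiled form; this text tells all that it offers.
- The arm moves only by the shell command python3 -m jog 'ROWS' [FORCE]. ROWS is JSON, a list of rows, each a list of 3 entries, a list of its own where there are three numbers: the closure, from 0 (fully open) to 1 (shut), then the shift along the tool's x, y, z in m, then the turn, a rotation vector about the tool's x, y, z in rad. A call has 1 to 10 rows; each row is the pose to reach, as a shift and turn from the pose measured when the call began, along the tool's axes at that moment; what a row does not reach only later rows make up. A row lasts 1/10 s, in which the tool goes at most 50 mm and 8.59 degrees, less where a joint would pass 70% of its speed; a pose out of reach is approached as far as the arm can. A call with a gripper value outside its range is refused whole. The fingers move at their own pace and stop on an object; FORCE is the grip in N (left out, the last holds). Time passes only in rows, so rows that repeat a pose let the fingers close. It gives the time, the measured TCP pose, the force and the opening at its end, in the units of the state.
- readout.read_state(): the state, without advancing time (a new reading comes with each control period).
- vision.grab_frame(name): name is "scene" or "top" or "wrist"; returns a dict with "img" (400x640x3 uint8, red, green, blue), "intrinsics" (3x3 intrinsics, pixels), "k1" (the pictures are not rectified: a ray, as slopes to the right and down, at radius r is drawn at 1 + k1 r^2 times it, then the intrinsics apply), "R" (3x3) and "t" (3): a world point X has camera coordinates R X + t; the wrist camera has in their place "mount" (4x4, takes a point from camera to tool coordinates, whose origin is the TCP and whose axes are the flange's). Camera axes: x right, y down, z forward; pixel columns grow to the right and rows downward; lengths in m; the calibration is good to about 2 mm. A picture is of the moment at which its call begins: read the wrist's pose just before it. There is no depth.
- bot.sign_off(): hands the job in, once; it reports no verdict.
Trained networks look in a picture, given as the dict that the camera call returned (one of the last four; its "shot" number tells which), for a name from the list of things; names that differ only in an ending like _2 or _b are one class to them, and where a whole thing is asked for, a point or a joint stands for the part that bears it (a point fixed in the world has none). Each returns a list of dicts, best first, with "score" (0 to 1); they miss things now and then, are a little off and sometimes report something else, mostly with a low value. They report only what shows in the picture. A call takes as long as a camera call. They do not tell look-alikes from the thing itself.
- finder.boxes_of(picture, query): "at" ([x, y, z] in m, in the coordinates of the camera as it stood for that picture, good to about 4 mm: the middle of the surface that is visible of it).
The state is a dict: "t": time; "qpos": joint angles; "qd": joint speeds; "joint_torque": joint torques, N m; "eef_pos": TCP position; "tcp_rot": TCP orientation; "force": force on the tool from outside, world axes, zero at the start; "ft_torque": the same for the moment, N m; "gripper_width": opening from 0.0 (shut) to 1.0 (fully open).
Only numpy, scipy, OpenCV 4.12 (cv2) and the standard library are available. Lean on these libraries where they do the work, as an engineer would, in place of code of your own. Each camera call takes 0.05 s, during which the arm holds its last target. There are 200 camera calls.

## Working session

There is one attempt and no reset: what is moved stays moved. The work goes in short steps, Python scripts to look and compute and a shell command to move; the robot and the scene stay as the last step left them, time stands still between calls to the robot, and variables do not carry over. Pictures are saved under pics/ and viewed, about 8 in all and at most 12, crops included, and the job is handed in when it is done.

```bash
mkdir -p pics; python3 - <<'E'
from workcell import readout, vision, bot, finder
import cv2,numpy as np
s=readout.read_state();print(s['t'],s['eef_pos'],np.round(s['tcp_rot'],3).tolist(),bot.tcp_to_grasp,s['gripper_width'])
for n in("top","scene"):
    p=vision.grab_frame(n);cv2.imwrite(f'pics/{n}1.png',p['img'][:,:,::-1])
    print(n,np.round(p['intrinsics'],1).tolist(),p['k1'])
    for q in("fuse_center","old_fuse_center","bin","fuse_seat"):
        for d in finder.boxes_of(p,q)[:5]:
            c=np.array(d['at']);w=p['R'].T@(c-p['t']);r=c[:2]/c[2];r=r*(1+p['k1']*(r@r))
            K=p['intrinsics'];print(q,round(d['score'],2),w.round(3),(K[0,0]*r[0]+K[0,2]).round(),(K[1,1]*r[1]+K[1,2]).round())
E
```

```text
0.0 [0.18571045 0.59641094 0.23072032] [[-0.955, 0.297, -0.0], [0.297, 0.955, -0.001], [-0.0, -0.001, -1.0]] 0.0187 1.0005562679076239
top [[378.4, 0.0, 316.6], [0.0, 378.4, 196.2], [0.0, 0.0, 1.0]] -0.0028004832070744746
fuse_center 0.82 [ 0.345 -0.119  0.036] 369.0 277.0
fuse_center 0.68 [ 0.352 -0.263  0.032] 446.0 273.0
fuse_center 0.63 [ 0.505 -0.256  0.034] 438.0 191.0
old_fuse_center 0.68 [ 0.602 -0.283  0.034] 449.0 143.0
bin 0.78 [ 0.571 -0.217  0.006] 412.0 161.0
fuse_seat 0.97 [0.488 0.211 0.007] 194.0 201.0
scene [[460.8, 0.0, 314.5], [0.0, 460.8, 198.7], [0.0, 0.0, 1.0]] -0.11748800294224847
fuse_center 0.88 [ 0.356 -0.119  0.027] 274.0 171.0
fuse_center 0.8 [ 0.36  -0.264  0.029] 216.0 176.0
fuse_center 0.52 [ 0.565 -0.214  0.008] 236.0 248.0
fuse_center 0.2 [ 0.611 -0.282  0.038] 202.0 261.0
old_fuse_center 0.62 [ 0.615 -0.282  0.041] 202.0 261.0
bin 0.63 [ 0.567 -0.214  0.006] 237.0 249.0
fuse_seat 0.66 [0.516 0.205 0.008] 415.0 215.0
fuse_seat 0.65 [ 0.567 -0.216  0.007] 236.0 249.0
```

View pics/top1.png

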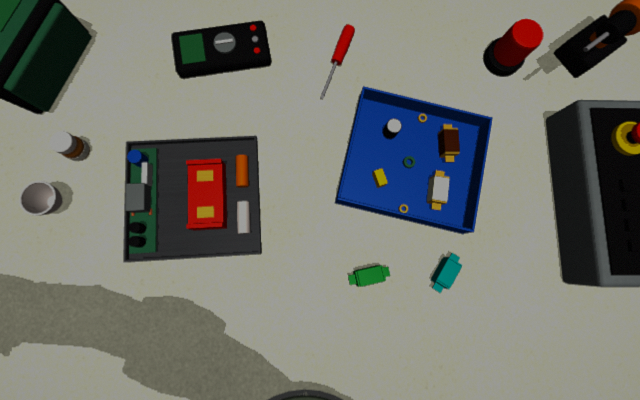

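View pics/scene1.png

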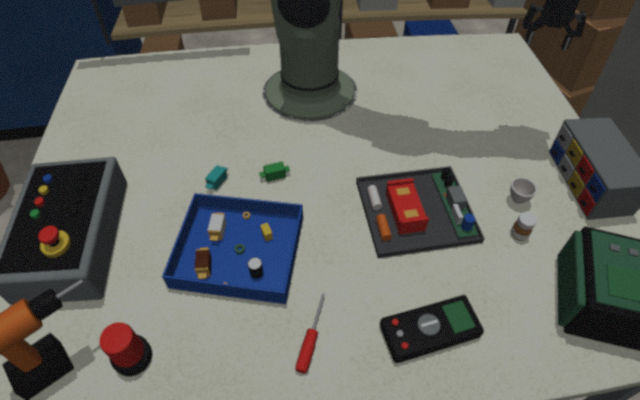

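The top picture shows the white fuse at (440,189) and the brown one at (450,142) in the bin. The red seat is at (205,193), and green and turquoise decoys lie outside the bin. The scene view agrees. Next I'll segment the fuse and seat for position and yaw.

```bash
cat >h.py <<'E'
import cv2,numpy as np
def world(p,px,z,R=None,t=None):
    R=p['R'] if R is None else R; t=p['t'] if t is None else t
    u=cv2.undistortPoints(np.array(px,float).reshape(-1,1,2),p['intrinsics'],np.array([p['k1'],0,0,0.])).reshape(-1,2)
    d=np.c_[u,np.ones(len(u))]@R; c=-R.T@t
    return c+d*((z-c[2])/d[:,2])[:,None]
def rect(p,mask,z,R=None,t=None):
    n,l,st,_=cv2.connectedComponentsWithStats(mask.astype(np.uint8))
    i=1+np.argmax(st[1:,4]);ys,xs=np.where(l==i)
    w=world(p,np.c_[xs,ys],z,R,t)[:,:2]
    (c,s,a)=cv2.minAreaRect((w*1000).astype(np.float32))
    b=cv2.boxPoints((c,s,a));e=[b[1]-b[0],b[2]-b[1]];e=max(e,key=np.linalg.norm)
    ang=(np.degrees(np.arctan2(e[1],e[0]))+90)%180-90
    return np.round(c,1),np.round(s,1),round(float(ang),1),w.mean(0).round(4),st[i][:5]
def tool(s):
    print('t',round(s['t'],2),'tcp',np.round(s['eef_pos'],4),'yawx',np.degrees(np.arctan2(s['tcp_rot'][1][0],s['tcp_rot'][0][0])).round(1),'zax',np.round(np.array(s['tcp_rot'])[:,2],3),'w',round(s['gripper_width'],3),'F',np.round(s['force'],1),'q',np.round(s['qpos'],0))
E
python3 - <<'E'
from workcell import vision,readout
from h import *
p=vision.grab_frame('top');im=p['img'].astype(int);r,g,b=im[...,0],im[...,1],im[...,2]
def roi(m,x0,y0,x1,y1):
    o=np.zeros_like(m);o[y0:y1,x0:x1]=m[y0:y1,x0:x1];return o
print('white',rect(p,roi((r>130)&(g>130)&(b>120)&(r-b<50),415,165,465,215),.039))
print('fuse all',rect(p,roi((r>110)&(g>80),415,165,465,215),.033))
red=roi((r>120)&(g<70)&(b<70),180,150,230,235)|roi((r>120)&(g>90)&(b<130),190,165,222,225)
print('seat',rect(p,red,.045))
print('bin',rect(p,roi((b>60)&(r<60)&(b>g+25),320,70,500,240),.05))
print('br',rect(p,roi((r>130)&(g>90)&(b<130),430,110,470,170),.033), world(p,[(203,176),(205,212)],.04).round(3))
tool(readout.read_state())
E
```

```text
white (array([ 509.7, -258.6]), array([28. , 44.3]), -9.1, array([ 0.5096, -0.2587]), array([433, 177,  16,  24, 332], dtype=int32))
fuse all (array([ 514.9, -261.7]), array([29.3, 60.6]), -9.2, array([ 0.513 , -0.2608]), array([432, 170,  17,  33, 438], dtype=int32))
seat (array([493.1, 182. ]), array([116.3,  64. ]), 2.2, array([0.4922, 0.1812]), array([ 186,  164,   37,   64, 2140], dtype=int32))
bin (array([ 567.5, -211.8]), array([258.8, 229.3]), 76.6, array([ 0.5585, -0.1964]), array([  337,    87,   155,   145, 11708], dtype=int32))
br (array([ 570. , -282.2]), array([10. , 14.6]), -89.4, array([ 0.57  , -0.2822]), array([446, 156,   8,   6,  48], dtype=int32)) [[0.53  0.187 0.04 ]
 [0.463 0.181 0.04 ]]
t 0.55 tcp [0.1858 0.5967 0.2313] yawx 162.7 zax [ 0. -0. -1.] w 0.997 F [ 0.4 -0.2 -0.1] q [-77.  30.  -2.  92.   1.  59.  -6.]
```

```bash
python3 -m jog '[[0,[-0.423,-0.303,0],[0,0,-0.143]],[0,[-0.423,-0.303,0],[0,0,-0.143]],[0,[-0.423,-0.303,0],[0,0,-0.143]],[0,[-0.423,-0.303,0],[0,0,-0.143]],[0,[-0.423,-0.303,0],[0,0,-0.143]],[0,[-0.423,-0.303,0],[0,0,-0.143]],[0,[-0.423,-0.303,0],[0,0,-0.143]],[0,[-0.423,-0.303,0],[0,0,-0.143]],[0,[-0.423,-0.303,0],[0,0,-0.143]],[0,[-0.423,-0.303,0],[0,0,-0.143]]]' 40
cat > wr.py <<'E'
from workcell import vision,readout
from h import *
import sys
s=readout.read_state();tool(s)
p=vision.grab_frame('wrist');M=np.array(p['mount']);T=np.eye(4);T[:3,:3]=s['tcp_rot'];T[:3,3]=s['eef_pos']
E=np.linalg.inv(T@M);R,t=E[:3,:3],E[:3,3];print('cam',np.round((T@M)[:3,3],3))
im=p['img'];cv2.imwrite(f'pics/{sys.argv[1]}.png',im[:,:,::-1]);im=im.astype(int);r,g,b=im[...,0],im[...,1],im[...,2]
E
```

```text
t: 1.55
eef_pos: [0.4883, 0.1961, 0.2316]
tcp_rot: [[-0.987, 0.158, 0.001], [0.158, 0.987, 0.0], [-0.0, 0.0, -1.0]]
force: [0.5, 0.8, 0.3]
gripper_width: 0.999
```

```bash
cat wr.py - >w1.py <<'E'
red=(r>100)&(g<80)&(b<80)
print('seat',rect(p,red,.05,R,t))
E
python3 w1.py wseat
```

```text
t 1.55 tcp [0.4883 0.1961 0.2316] yawx 170.9 zax [ 0.001  0.    -1.   ] w 0.999 F [0.5 0.8 0.3] q [-31.  21.   3. 107.  -1.  52.  54.]
cam [0.417 0.208 0.375]
seat (array([491.9, 182.6]), array([115.6,  64.5]), 3.4, array([0.4886, 0.1833]), array([ 270,  135,   72,  101, 4032], dtype=int32))
```

View pics/wseat.png

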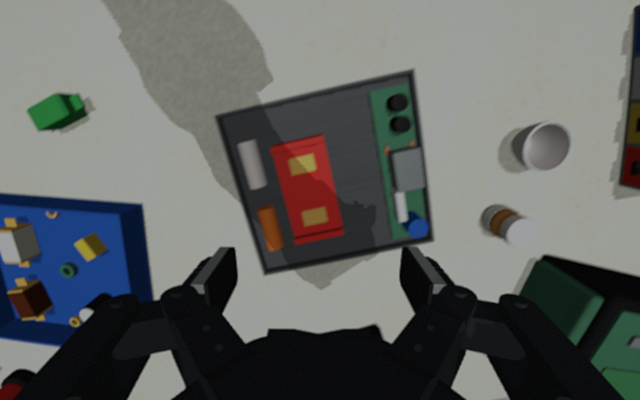

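The wrist view shows the red seat at about (307,189), long axis nearly along world x, at (0.492,0.183) with yaw 3.4°. That agrees with the top camera. Now to the bin.

```bash
python3 -m jog '[[0.1,[-0.094,-0.446,0],[0,0,0]],[0.2,[-0.094,-0.446,0],[0,0,0]],[0.2,[-0.094,-0.446,0],[0,0,0]],[0.2,[-0.094,-0.446,0],[0,0,0]],[0.2,[-0.094,-0.446,0],[0,0,0]],[0.2,[-0.094,-0.446,0],[0,0,0]],[0.2,[-0.094,-0.446,0.04],[0,0,0]],[0.2,[-0.094,-0.446,0.08],[0,0,0]],[0.2,[-0.094,-0.446,0.08],[0,0,0]],[0.2,[-0.094,-0.446,0.08],[0,0,0]]]'
cat wr.py - >w2.py <<'E'
w=(r>130)&(g>130)&(b>120)&(r-b<60)
o=np.zeros_like(w);o[:300,200:440]=w[:300,200:440]
print('white',rect(p,o,.039,R,t))
E
python3 w2.py wfuse
```

```text
t: 2.6
eef_pos: [0.5109, -0.2699, 0.1516]
tcp_rot: [[-0.986, 0.168, 0.002], [0.168, 0.986, -0.003], [-0.002, -0.003, -1.0]]
force: [-0.2, 1.1, 0.3]
gripper_width: 0.799
t 2.6 tcp [ 0.5109 -0.2699  0.1516] yawx 170.4 zax [ 0.002 -0.003 -1.   ] w 0.799 F [-0.2  1.1  0.3] q [ 15.  32.  10. 104.  -7.  45. 109.]
cam [ 0.44  -0.257  0.295]
white (array([ 473.3, -266.7]), array([216.1, 277.1]), -16.1, array([ 0.415 , -0.2713]), array([  200,     0,   240,   279, 33134], dtype=int32))
```

View pics/wfuse.png

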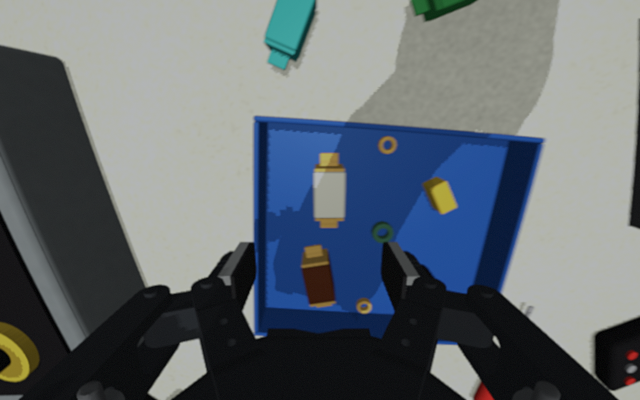

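The white fuse body is at about (330,194) in the wrist view and the brown one at (318,278). My region for the white mask took in the bench, so I'll restrict it to the fuse.

```bash
sed -i 's/o\[:300,200:440\]=w\[:300,200:440\]/o[150:235,300:360]=w[150:235,300:360]/' w2.py; python3 w2.py wfuse2
```

```text
t 2.65 tcp [ 0.5095 -0.2738  0.1494] yawx 170.2 zax [-0.001 -0.004 -1.   ] w 0.804 F [-6.6 -3.7 -4.4] q [ 15.  32.  10. 104.  -7.  45. 109.]
cam [ 0.439 -0.261  0.293]
white (array([ 508.9, -257.8]), array([28.6, 44.3]), -9.7, array([ 0.5085, -0.2578]), array([ 320,  173,   31,   46, 1354], dtype=int32))
```

```bash
python3 -m jog '[[0.2,[0.003,0.0155,0.03],[0,0,0]],[0.2,[0.003,0.0155,0.06],[0,0,0]],[0.2,[0.003,0.0155,0.07],[0,0,0]],[0.2,[0.003,0.0155,0.07],[0,0,0]],[0.2,[0.003,0.0155,0.07],[0,0,0]]]'; python3 -c "
from h import *;from workcell import readout;tool(readout.read_state())"
```

```text
t: 3.2
eef_pos: [0.51, -0.2559, 0.0817]
tcp_rot: [[-0.985, 0.171, 0.0], [0.171, 0.985, -0.004], [-0.001, -0.004, -1.0]]
force: [-0.6, 0.3, 0.3]
gripper_width: 0.803
t 3.2 tcp [ 0.51   -0.2559  0.0817] yawx 170.2 zax [ 0.    -0.004 -1.   ] w 0.803 F [-0.6  0.3  0.3] q [ 14.  37.   9. 107.  -8.  37. 108.]
```

```bash
python3 -m jog '[[0.2,[0,-0.002,0.02],[0,0,0]],[0.2,[0,-0.002,0.04],[0,0,0]],[0.2,[0,-0.002,0.055],[0,0,0]],[0.2,[0,-0.002,0.065],[0,0,0]],[0.2,[0,-0.002,0.07],[0,0,0]],[0.2,[0,-0.002,0.07],[0,0,0]],[0.4,[0,-0.002,0.07],[0,0,0]]]' 40
python3 -m jog '[[1,[0,0,0],[0,0,0]],[1,[0,0,0],[0,0,0]],[1,[0,0,0],[0,0,0]],[1,[0,0,0],[0,0,0]],[1,[0,0,0],[0,0,0]],[1,[0,0,0],[0,0,0]],[1,[0,0,0],[0,0,0]],[1,[0,0,0],[0,0,0]]]' 40
```

```text
t: 3.9
eef_pos: [0.5101, -0.2583, 0.0123]
tcp_rot: [[-0.985, 0.171, 0.001], [0.171, 0.985, -0.004], [-0.002, -0.004, -1.0]]
force: [0.3, 0.1, -0.1]
gripper_width: 0.65
t: 4.7
eef_pos: [0.5105, -0.2585, 0.0131]
tcp_rot: [[-0.985, 0.171, 0.002], [0.171, 0.985, -0.005], [-0.003, -0.004, -1.0]]
force: [-1.1, 1.0, 8.1]
gripper_width: 0.343
```

```bash
python3 -m jog '[[1,[0,0,-0.02],[0,0,0]],[1,[0,0,-0.05],[0,0,0]],[1,[0,0,-0.08],[0,0,0]],[1,[0,0,-0.11],[0,0,0]],[1,[0,0,-0.13],[0,0,0]],[1,[0,0,-0.13],[0,0,0]],[1,[0,0,-0.13],[0,0,0]]]' 50
cat wr.py - >w3.py <<'E'
ye=(r>130)&(g>95)&(b<130)&(r-b>50)
E
python3 w3.py wlift
```

```text
t: 5.4
eef_pos: [0.5102, -0.2578, 0.1432]
tcp_rot: [[-0.985, 0.171, 0.003], [0.171, 0.985, -0.005], [-0.003, -0.004, -1.0]]
force: [0.3, -0.3, -1.8]
gripper_width: 0.335
t 5.4 tcp [ 0.5102 -0.2578  0.1432] yawx 170.2 zax [ 0.003 -0.005 -1.   ] w 0.335 F [ 0.3 -0.3 -1.8] q [ 14.  32.  10. 105.  -7.  44. 108.]
cam [ 0.439 -0.245  0.287]
```

View pics/wlift.png

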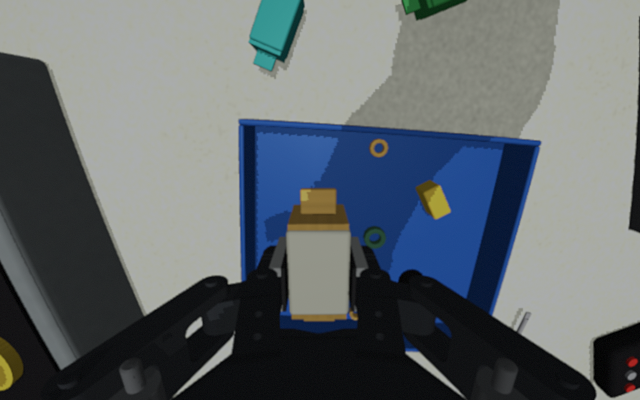

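The fuse is held square and level in the jaws, body at about (318,275). Next is the transfer to above the seat.

```bash
python3 -m jog '[[1,[0.005,0.022,0],[0,0,-0.02]],[1,[0.014,0.065,0],[0,0,-0.04]],[1,[0.024,0.11,0],[0,0,-0.06]],[1,[0.034,0.155,0],[0,0,-0.09]],[1,[0.044,0.2,0],[0,0,-0.12]],[1,[0.054,0.245,0],[0,0,-0.15]],[1,[0.063,0.29,0],[0,0,-0.18]],[1,[0.073,0.335,0],[0,0,-0.2]],[1,[0.081,0.375,0],[0,0,-0.22]],[1,[0.086,0.4,0],[0,0,-0.23]]]' 50
python3 -c "
from h import *;from workcell import readout;tool(readout.read_state())"
```

```text
t: 6.45
eef_pos: [0.4924, 0.1543, 0.1397]
tcp_rot: [[-0.998, -0.062, -0.0], [-0.062, 0.998, -0.004], [0.0, -0.004, -1.0]]
force: [0.2, -0.6, -0.7]
gripper_width: 0.34
t 6.45 tcp [0.4924 0.1543 0.1397] yawx -176.4 zax [-0.    -0.004 -1.   ] w 0.34 F [ 0.2 -0.6 -0.7] q [-28.  28.   6. 113.  -4.  40.  73.]
```

```bash
python3 -m jog '[[1,[-0.002,0.015,0.01],[0,0,0]],[1,[-0.004,0.025,0.03],[0,0,0]],[1,[-0.004,0.028,0.045],[0,0,0]],[1,[-0.004,0.028,0.05],[0,0,0]],[1,[-0.004,0.028,0.05],[0,0,0]],[1,[-0.004,0.028,0.05],[0,0,0]]]' 50
cat wr.py - >w3.py <<'E'
print('seat',rect(p,(r>100)&(g<80)&(b<80),.05,R,t))
E
python3 w3.py wover
```

```text
t: 7.05
eef_pos: [0.4949, 0.1817, 0.0896]
tcp_rot: [[-0.998, -0.061, -0.0], [-0.061, 0.998, -0.004], [0.001, -0.004, -1.0]]
force: [0.6, 0.2, -0.0]
gripper_width: 0.34
t 7.05 tcp [0.4949 0.1817 0.0896] yawx -176.5 zax [-0.    -0.004 -1.   ] w 0.34 F [ 0.6  0.2 -0. ] q [-30.  33.   5. 113.  -4.  34.  71.]
cam [0.423 0.178 0.233]
seat (array([470.2, 181.9]), array([75.7, 64.2]), 1.6, array([0.4582, 0.1832]), array([ 273,  138,   99,  108, 5518], dtype=int32))
```

View pics/wover.png

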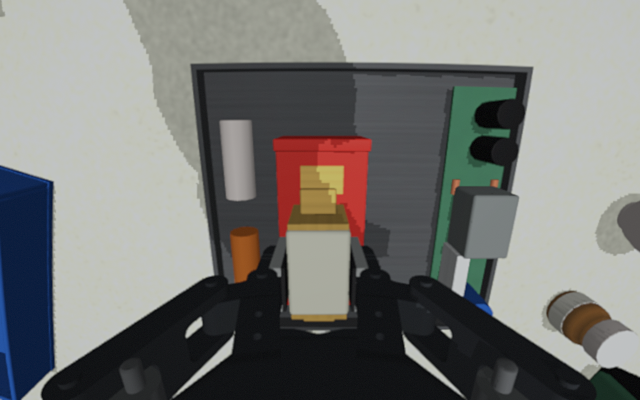

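The held fuse is centred and parallel to the seat: seat at columns 274–370, fuse at about 319. The near cheek edge puts the seat's middle at x≈0.495, which matches the TCP. Lowering now.

```bash
python3 -m jog '[[1,[0,0.001,0.012],[0,0,0]],[1,[0,0.001,0.024],[0,0,0]],[1,[0,0.001,0.032],[0,0,0]],[1,[0,0.001,0.037],[0,0,0]],[1,[0,0.001,0.039],[0,0,0]],[1,[0,0.001,0.041],[0,0,0]],[1,[0,0.001,0.041],[0,0,0]],[1,[0,0.001,0.041],[0,0,0]]]' 50
```

```text
t: 7.9
eef_pos: [0.4951, 0.1827, 0.0491]
tcp_rot: [[-0.998, -0.061, 0.001], [-0.061, 0.998, -0.004], [-0.0, -0.004, -1.0]]
force: [-0.3, -0.9, -1.8]
gripper_width: 0.343
```

```bash
python3 -m jog '[[1,[0,0,0.001],[0,0,0]],[1,[0,0,0.002],[0,0,0]],[1,[0,0,0.002],[0,0,0]]]' 50
```

```text
t: 8.2
eef_pos: [0.4953, 0.1828, 0.0481]
tcp_rot: [[-0.998, -0.061, 0.001], [-0.061, 0.998, -0.003], [-0.001, -0.004, -1.0]]
force: [-5.3, -1.8, 19.2]
gripper_width: 0.341
```

Contact: 19 N upward at the expected height. I'll open the fingers to about 60 mm while still low, then rise.

```bash
python3 -m jog '[[0.5,[0,0,-0.001],[0,0,0]],[0.3,[0,0,-0.001],[0,0,0]],[0.3,[0,0,-0.001],[0,0,0]],[0.3,[0,0,-0.001],[0,0,0]],[0.3,[0,0,-0.001],[0,0,0]],[0.3,[0,0,-0.02],[0,0,0]],[0.3,[0,0,-0.05],[0,0,0]],[0.3,[0,0,-0.09],[0,0,0]],[0.3,[0,0,-0.13],[0,0,0]],[0.3,[0,0,-0.15],[0,0,0]]]'
python3 -m jog '[[0.3,[0,0,-0.03],[0,0,0]],[0.3,[0,0,-0.03],[0,0,0]],[0.3,[0,0,-0.03],[0,0,0]]]'
cat wr.py - >w4.py <<'E'
w=(r>130)&(g>130)&(b>120)&(r-b<60);o=np.zeros_like(w);o[120:260,285:345]=w[120:260,285:345]
print('white',rect(p,o,.074,R,t)); print('seat',rect(p,(r>100)&(g<80)&(b<80),.05,R,t))
p=vision.grab_frame('top');cv2.imwrite('pics/topend.png',cv2.resize(p['img'][60:260,100:500,::-1],(800,400)))
for q in('fuse_center','old_fuse_center'):
    for d in __import__('workcell').finder.boxes_of(p,q)[:4]: print(q,round(d['score'],2),(p['R'].T@(np.array(d['at'])-p['t'])).round(3))
E
python3 w4.py wend
```

```text
t: 9.2
eef_pos: [0.4959, 0.1835, 0.2011]
tcp_rot: [[-0.998, -0.061, 0.004], [-0.061, 0.998, -0.002], [-0.004, -0.002, -1.0]]
force: [-0.4, -0.8, 0.2]
gripper_width: 0.699
t: 9.5
eef_pos: [0.4959, 0.1838, 0.2315]
tcp_rot: [[-0.998, -0.061, 0.005], [-0.061, 0.998, -0.001], [-0.005, -0.002, -1.0]]
force: [0.0, -0.2, -0.5]
gripper_width: 0.703
t 9.5 tcp [0.4959 0.1838 0.2315] yawx -176.5 zax [ 0.005 -0.001 -1.   ] w 0.703 F [ 0.  -0.2 -0.5] q [-32.  21.   7. 107.  -3.  52.  70.]
cam [0.423 0.18  0.375]
white (array([493.8, 183. ]), array([43.4, 27.8]), 3.5, array([0.4933, 0.1831]), array([305, 166,  26,  39, 959], dtype=int32))
seat (array([490.6, 183.9]), array([114.2,  63. ]), 3.5, array([0.485 , 0.1843]), array([ 291,  129,   56,   95, 3046], dtype=int32))
fuse_center 0.95 [ 0.351 -0.26   0.031]
fuse_center 0.78 [0.493 0.176 0.072]
fuse_center 0.42 [ 0.6   -0.283  0.036]
old_fuse_center 0.78 [ 0.602 -0.283  0.035]
```

View pics/wend.png

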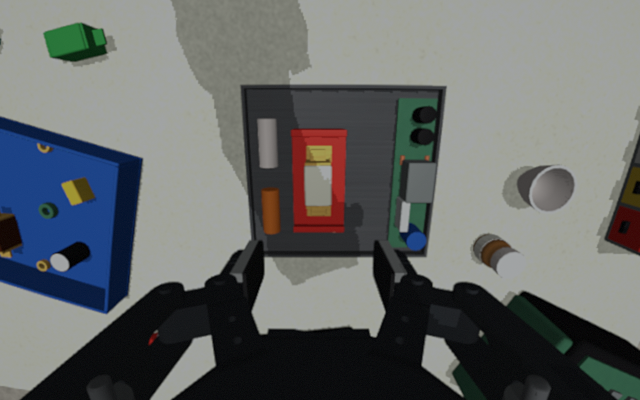

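The fuse lies at (318,185) in the picture, between the cheeks and centred on the seat. The brown fuse is unmoved at (0.602,-0.283).

```bash
python3 -c "
from workcell import bot;print(bot.sign_off())"
```

```text
the job is handed in; nothing more can be done
None
```

The white fuse is on the red seat. I lowered it while still gripped until it touched (19 N upward on the wrist), then released it, drew the arm clear and handed the job in at about 9.6 s of robot time.

**Placement:** the last wrist picture puts the fuse at (0.494, 0.183). The seat's middle is about (0.492–0.495, 0.183), so the fuse is within about 3 mm of it. Both are at a yaw of 3.5°.

**Old fuse:** the network reports the brown fuse at (0.602, −0.283), the same place as at the start.

**Checks that disagreed:**
- **Seat length:** the colour masks measured the seat 114–116 mm long, where 126 mm was expected, so its centre along x is uncertain by about 5 mm. That is well inside the 18 mm limit.
- **Network position:** the network placed the fuse 7 mm off in y compared with my own measurement, also within the limit.
- **First white mask:** my first attempt at the fuse in the bin took in the bench, and I redid it over a smaller region.

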